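Slide the vial carrier along its rails into the locating notch

TASK

With a fingertip, gently push the blue vial carrier by its yellow-marked end along the dock's rails until it drops into the locating notches and lies flat on the rails. Then push the orange keeper by its post, all the way round until it lies straight across the rails behind the carrier. Lift nothing, leave the three vials alone in their pockets, do not disturb the tube rack, brown bottle or label roll, and finish clear of everything.

Things in the scene. Friction and masses are not known exactly. Their poses are not given: they have to be found in the camera images.
- dock: Fixed loading dock, 345 x 136 mm: grey base 8 mm thick, two notched aluminium rails along its x axis from x = -225 to +100 mm, 22 to 54 mm either side of the centre line, tops 30 mm above the bench. Origin on the bench below where the seated carrier's centre belongs; +x is the way the carrier is pushed, y to the left of that, z up.
- seat (a point): Point at rail-top height (30 mm) above the dock's origin: the carrier's origin is here when seated. The rails' 22 mm long notches lie 42 mm ahead (outer lanes) and 42 mm behind it (inner lanes). Black end stops, tops 52 mm high, stand 90 to 100 mm ahead, 30 mm past the seated carrier's front: at the stops it has gone too far.
- carrier: Loose blue board, about 0.6 kg, 120 (x) x 100 x 14 mm, guided by keels between the rails; origin mid-underside of the plate, axes like the dock's. It rides on four 6 mm high feet, origin 36 mm above the bench; front feet are set wider than rear ones, so all four drop together only at the seat (3 mm play each way): origin then 30 mm high. Starts 90 to 150 mm short. Sliding takes 2 to 6 N.
- push_face (a point): Middle of the carrier's rear end face (14 mm high; yellow mark 44 mm wide, wrapped over the top edge), 7 mm above the plate's underside, 60 mm behind the carrier's origin; push along the dock's +x. On the centre line behind it nothing stands above the rail tops (30 mm). Once dropped, the carrier stops firmly against the notch ends.
- keeper (a joint): Angle of the orange keeper arm (rad): 0 = it points back along the dock's -x outside the rail, 1.57 = its stop, straight across the rails behind the seated carrier. It swings level, clockwise from above as the angle grows; friction (under 1 N at the post) holds it where left. Arm 75 mm long, 14 mm wide, 33 to 43 mm above the bench; a carrier not yet far enough blocks it.
- keeper_pivot (a point): The keeper's pivot axis, 33 mm above the bench, at x = -73, y = -78 mm in the dock's frame.
- keeper_post (a point): The keeper's upright round post, 16 mm across, its top 73 mm above the bench; this point lies on its axis 61 mm above the bench, 62 mm from the pivot. The post passes above the rail as the keeper swings.
- vial_0: Brown calibrator vial with a red cap, 22 mm across, 45 mm tall, standing loose in one of the three 10 mm deep pockets of the carrier (26 mm ahead of the carrier's origin, at y = -31, 0 or +31 mm). Origin at the centre of its foot.
- vial_1: The same vial with a purple cap, in another pocket.
- vial_2: The same vial with a blue cap, in another pocket.
- tube_rack: White empty tube rack, 55 x 137 x 49 mm, loose on the bench to the left; origin under its centre. Not to be disturbed.
- brown_bottle: Brown reagent bottle with a green cap, 35 x 58 x 78 mm, loose on the bench beyond the dock to the right; origin under its centre. Not to be disturbed.
- label_roll: White roll of labels, 58 mm across, 28 mm high, lying loose on the robot's side of the dock to the right; origin under its centre. Not to be disturbed.
Things that resemble listed ones, but are neither listed nor needed, are in the scene too. There is more than one size of the carrier; the one meant has the size given above.

How it is judged:
By the outcome, as a careful person would: the job done as asked, in the order asked, and still so for the second after the job is handed in, with the robot touching nothing.
It also fails if it takes over 50 s, if anything falls off the work surface, if the arm or the gripper's body presses on something with over 40 N, if the wrist force passes 120 N, or if a joint passes its speed limit or range.

ROBOT

A 6-joint arm with a two-finger parallel gripper is mounted at the origin on a cart in front of the work surface, level with it; the furniture and walls round the work are solid. World frame = base frame: x ahead of the robot, y to its left, z up, the work surface at z = 0. Lengths are in m, angles in degrees, forces in N, time in s.
With the tool pointing down it reaches from about 0.4 to 0.825 m from the base axis. Payload 7 kg.
Tool frame: the origin (TCP) lies between the finger pads; the fingertips stand 25 mm ahead of it and the grasp point (between the pads) lies 6 mm ahead of it; z points along the fingers, y is the line along which they close (so a half turn about z gives the same grasp; the last joint's range is limited). The gripper opens to 88 mm and grips with 3 to 60 N. Pads are 19 mm wide; open, the fingers measure 130 mm over their backs; the gripper's body (78 mm by 193 mm) begins 47 mm behind the grasp point.
Start: joints at [89.559, 20.546, 0.682, 0, -70.136, -16.507], TCP at [0.197, 0.646, 0.252] pointing down, gripper open.
Joint ranges: [-176.03, 176.03], [-82.01, 121.73], [-58.28, 71.71], [-173.87, 95.51], [-174.79, -0.11], [-173.66, 173.66]. Speed limits (degrees/s): [136.94, 136.94, 172.46, 180, 180, 180].

INTERFACE

Orientations are given as [roll, pitch, yaw] about the fixed x, y, z axes, in that order (R = Rz(yaw) Ry(pitch) Rx(roll)).
In Python, from plant import r gives the robot as it stands.
- The arm moves only by the shell command python3 -m crank 'ROWS' [FORCE]. ROWS is JSON, a list of rows, each a list of 3 entries, a list of its own where there are three numbers: the turn, a rotation vector about the tool's x, y, z in degrees, then the shift along the tool's x, y, z in cm, then the closure, from -1 (fully open) to 1 (shut). In form: [[[wx, wy, wz], [dx, dy, dz], fingers], ...]. A call has 1 to 8 rows; each row shifts and turns the commanded pose from where the row before left it, along the tool's axes as they then stand; what a row does not reach is not made up. A row lasts 1/10 s, in which the tool goes at most 50 mm and 8.59 degrees, less where a joint would pass 70% of its speed; a pose out of reach is approached as far as the arm can. A call with a gripper value outside its range is refused whole. The fingers move at their own pace and stop on an object; FORCE is the grip in N (left out, the last holds). Time passes only in rows, so rows that do not move let the fingers close. It gives the time, the measured TCP pose, the force, the opening and the grip force at its end, in the units of the state.
- r.get_state(): the state, without advancing time (a new reading comes with each control period).
- r.capture(name): name is "side" or "top" or "wrist"; returns a dict with "color" (420x560x3 uint8, red, green, blue), "range_z" (420x560 float32, m along the optical axis (not along the pixel's ray), 0 where there is no reading), "intrinsics" (3x3 intrinsics, pixels), "world_from_camera" (4x4, takes a point from camera to world coordinates); the wrist camera has in their place "hand_eye" (4x4, takes a point from camera to tool coordinates, whose origin is the TCP and whose axes are the flange's). Camera axes: x right, y down, z forward; pixel columns grow to the right and rows downward; lengths in m; the calibration is good to about 2 mm. A picture is of the moment at which its call begins: read the wrist's pose just before it.
- r.close_job(): hands the job in; it is judged then, once.
The state is a dict: "time_s": time; "joints": joint angles; "qd": joint speeds; "joint_torque": joint torques, N m; "tcp_pos": TCP position; "eef_rot": TCP orientation; "contact_force": force on the tool from outside, world axes, zero at the start; "moment": the same for the moment, N m; "gripper_width": finger opening in m; "gripper_force": force on a finger pad.
Only numpy, scipy, OpenCV 4.12 (cv2) and the standard library are available. Lean on these libraries where they do the work, as an engineer would, in place of code of your own. Each camera call takes 0.05 s, during which the arm holds its last target. There are 200 camera calls.

## Working session

There is one attempt and no reset: what is moved stays moved. The work goes in short steps, Python scripts to look and compute and a shell command to move; the robot and the scene stay as the last step left them, time stands still between calls to the robot, and variables do not carry over. Pictures are saved under pics/ and viewed, at most 10 in all, crops included, and the job is handed in when it is done.

```bash
mkdir -p pics; ls; python3 - <<'E'
from plant import r
import cv2,numpy as np,pickle
d={}
for n in("top","side"):
    c=r.capture(n);d[n]=c
    cv2.imwrite(f"pics/{n}0.png",c["color"][:,:,::-1])
    print(n,c["intrinsics"].round(1).tolist(),c["world_from_camera"].round(3).tolist())
pickle.dump(d,open("d0.pkl","wb"))
s=r.get_state();print(s)
E
```

```text
pics
top [[442.0, 0.0, 276.7], [0.0, 442.0, 210.9], [0.0, 0.0, 1.0]] [[-0.01, -0.976, 0.218, 0.274], [-1.0, 0.01, 0.001, 0.141], [-0.003, -0.218, -0.976, 1.388], [0.0, 0.0, 0.0, 1.0]]
side [[385.7, 0.0, 278.8], [0.0, 385.7, 210.9], [0.0, 0.0, 1.0]] [[0.991, -0.082, 0.104, 0.415], [-0.132, -0.627, 0.768, -0.781], [0.002, -0.775, -0.632, 0.827], [0.0, 0.0, 0.0, 1.0]]
{'time_s': 0.1, 'joints': array([ 8.95601588e+01,  2.05876217e+01,  6.40579504e-01, -1.77303036e-02,
       -7.01345470e+01, -1.65083833e+01]), 'qd': array([-0.01025188,  0.049654  ,  0.19316942,  0.04048514, -0.03023428,
        0.03837211]), 'joint_torque': array([-1.34024787e-03, -5.84164953e+01,  2.93750435e+01,  7.01558903e+00,
        1.01313862e-02, -4.87436625e-05]), 'tcp_pos': array([0.19665691, 0.64532052, 0.2507249 ]), 'eef_rot': array([ 1.79917037e+02, -7.20465578e-03, -1.69542562e+01]), 'contact_force': array([-0.81041251, -0.07073595,  0.58462011]), 'moment': array([-0.02316276, -0.0279643 , -0.02188216]), 'gripper_force': 0.0, 'gripper_width': 0.08775520336390914}
```

View pics/top0.png

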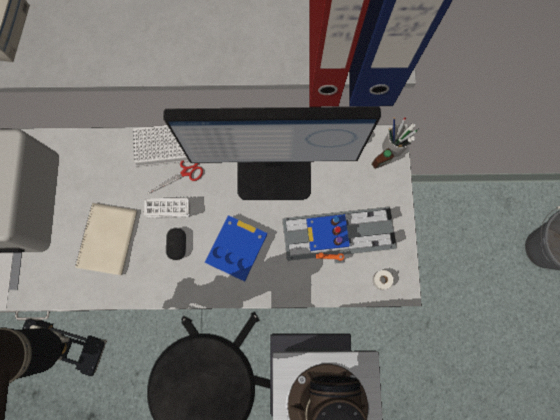

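View pics/side0.png

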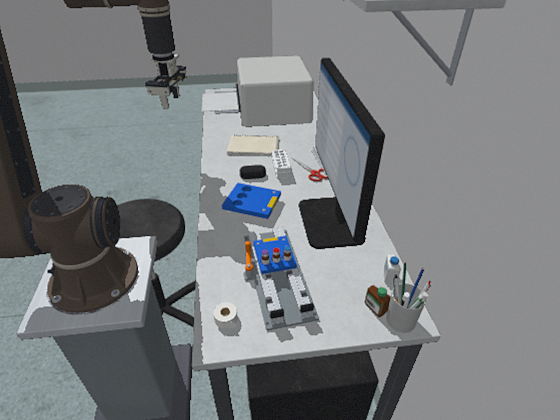

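Top view: the dock is at about (340,233). It holds the small blue carrier with three vials at (328,232), yellow end on the left at (311,234), so the push goes to the right in the image (world -y). The keeper is at (330,257). The empty, larger blue board at (237,247) is the decoy. The rack is at (167,207), the bottle at (383,158) and the roll at (384,280). The side view agrees.

Candidates for the carrier: board (328,232) with vials on the rails, and the loose board (237,247). I choose the first, and will check it in a close crop.

```bash
cat > h.py <<'E'
import numpy as np,cv2
def rays(K,T,uv):
    uv=np.atleast_2d(np.asarray(uv,float)); d=np.c_[(uv[:,0]-K[0,2])/K[0,0],(uv[:,1]-K[1,2])/K[1,1],np.ones(len(uv))]
    return T[:3,3],d@T[:3,:3].T
def onplane(K,T,uv,z):
    o,d=rays(K,T,uv); return o+d*((z-o[2])/d[:,2])[:,None]
def cloud(c,T):
    z=c["range_z"];v,u=np.indices(z.shape);K=c["intrinsics"]
    p=np.stack([(u-K[0,2])/K[0,0]*z,(v-K[1,2])/K[1,1]*z,z],-1)@T[:3,:3].T+T[:3,3]
    p[z==0]=np.nan; return p
def mask(c,lo,hi):
    return cv2.inRange(cv2.cvtColor(c["color"],cv2.COLOR_RGB2HSV),lo,hi)>0
E
python3 - <<'E'
import pickle,cv2;from h import *
d=pickle.load(open("d0.pkl","rb"));c=d["top"];T=c["world_from_camera"];K=c["intrinsics"]
for n,uv,z in [("dock corners",[[284,212],[397,207],[397,255],[287,260]],.02),("yellow",[[311,234]],.05),("keeper",[[330,257]],.04),("roll",[[384,280]],.028),("bottle",[[383,158]],.07),("rack",[[167,207]],.049)]:
    print(n,onplane(K,T,uv,z).round(3).tolist())
p=cloud(c,T); print("mon/z>0.1 near",np.nanmin(p[100:170,160:385,0][p[100:170,160:385,2]>.1]))
cv2.imwrite("pics/crop.png",cv2.resize(c["color"][190:295,275:415,::-1],None,fx=5,fy=5,interpolation=cv2.INTER_CUBIC))
E
```

```text
dock corners [[0.575, 0.119, 0.02], [0.588, -0.24, 0.02], [0.435, -0.229, 0.02], [0.423, 0.112, 0.02]]
yellow [[0.499, 0.038, 0.05]]
keeper [[0.429, -0.019, 0.04]]
roll [[0.359, -0.182, 0.028]]
bottle [[0.735, -0.193, 0.07]]
rack [[0.589, 0.483, 0.049]]
mon/z>0.1 near 0.6061743176091134
```

View pics/crop.png

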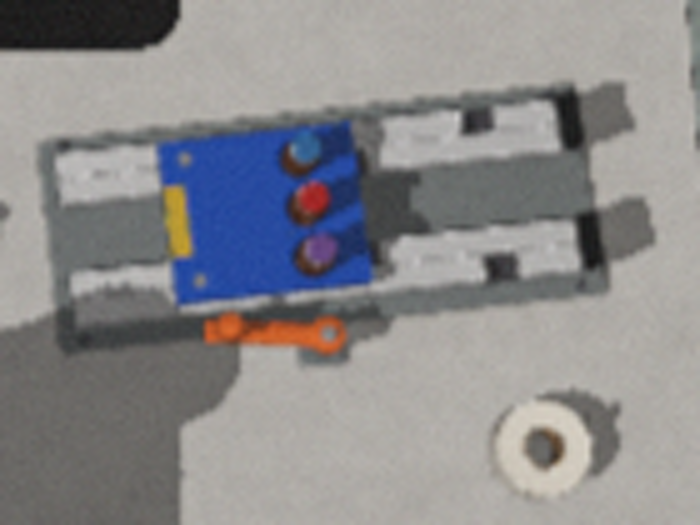

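The crop confirms the choice: small board on the rails with three vials at the front and the yellow strip at the rear (crop 178,222). The front notches (478,121) and (502,267), the stops, the keeper post (230,328) and the pivot (330,335) are visible. I turn the tool in line with the dock first.

```bash
python3 -m crank '[[[0,0,8.5],[0,0,0],1],[[0,0,8.5],[0,0,0],1],[[0,0,8.5],[0,0,0],1],[[0,0,8.5],[0,0,0],1],[[0,0,8.5],[0,0,0],1],[[0,0,8.5],[0,0,0],1],[[0,0,8.5],[0,0,0],1],[[0,0,8.5],[0,0,0],1]]' 20
python3 - <<'E'
import pickle,cv2;from h import *
d=pickle.load(open("d0.pkl","rb"));c=d["top"];T=c["world_from_camera"];K=c["intrinsics"]
f=lambda a,z:onplane(K,T,np.array(a)/5+[275,190],z)
n=f([[478,121],[502,267]],.03);print("notch",n.round(4),"ang",np.degrees(np.arctan2(*(n[0]-n[1])[1::-1]))-90)
b=f([[45,143],[575,85],[608,290],[62,350]],.008);print("base",b.round(4),[np.degrees(np.arctan2(*(b[j]-b[i])[1::-1])) for i,j in((0,1),(3,2))])
from plant import r
w=r.capture("wrist");print(w["hand_eye"].round(3),w["intrinsics"].round(0)); print(r.get_state()["eef_rot"])
E
```

```text
time_s: 0.9
tcp_pos: [0.1967, 0.6454, 0.251]
eef_rot: [180.0, -0.1, -85.3]
contact_force: [0.3, -0.2, 0.4]
gripper_width: 0.0291
gripper_force: 0.0
notch [[ 0.5633 -0.1525  0.03  ]
 [ 0.4708 -0.1622  0.03  ]] ang -84.02363534929151
base [[ 0.5565  0.1192  0.008 ]
 [ 0.591  -0.2207  0.008 ]
 [ 0.4588 -0.2327  0.008 ]
 [ 0.4246  0.1103  0.008 ]] [np.float64(-84.21301112362681), np.float64(-84.29962088861134)]
[[ 0.001 -0.965 -0.263  0.07 ]
 [ 1.     0.001 -0.     0.001]
 [ 0.001 -0.263  0.965 -0.133]
 [ 0.     0.     0.     1.   ]] [[318.   0. 281.]
 [  0. 318. 208.]
 [  0.   0.   1.]]
[ 1.79979941e+02 -5.77259536e-02 -8.58320855e+01]
```

```bash
python3 - <<'E'
import pickle;from h import *
d=pickle.load(open("d0.pkl","rb"))
for n in d:
    p=cloud(d[n],d[n]["world_from_camera"]).reshape(-1,3)
    for lo,hi in((.02,.1),(.1,.15),(.15,.2),(.2,.3),(.3,.4),(.4,.6)):
        q=p[(p[:,2]>lo)&(p[:,2]<hi)&(p[:,0]>.58)&(p[:,0]<.9)&(p[:,1]>-.3)&(p[:,1]<.38)]
        if len(q):print(n,lo,q.min(0).round(3),np.percentile(q,1,axis=0).round(3),q.max(0).round(3),len(q))
E
```

```text
top 0.02 [ 0.62  -0.297  0.02 ] [ 0.649 -0.288  0.02 ] [0.9   0.365 0.1  ] 910
top 0.1 [ 0.7 -0.3  0.1] [ 0.7   -0.288  0.1  ] [0.9  0.38 0.15] 563
top 0.15 [ 0.698 -0.296  0.15 ] [ 0.698 -0.274  0.151] [0.9  0.38 0.2 ] 1253
top 0.2 [ 0.697 -0.299  0.2  ] [ 0.698 -0.274  0.201] [0.9  0.38 0.3 ] 2421
top 0.3 [ 0.698 -0.3    0.3  ] [ 0.698 -0.279  0.301] [0.9  0.38 0.4 ] 3048
top 0.4 [ 0.698 -0.3    0.4  ] [ 0.699 -0.292  0.401] [0.9   0.38  0.586] 4592
side 0.02 [ 0.72 -0.3   0.02] [ 0.726 -0.294  0.021] [0.9   0.277 0.1  ] 4193
side 0.1 [ 0.698 -0.299  0.1  ] [ 0.699 -0.296  0.101] [0.9   0.379 0.15 ] 2076
side 0.15 [ 0.697 -0.3    0.15 ] [ 0.698 -0.296  0.15 ] [0.9   0.377 0.2  ] 2543
side 0.2 [ 0.697 -0.3    0.2  ] [ 0.698 -0.295  0.201] [0.9   0.379 0.3  ] 5996
side 0.3 [ 0.697 -0.3    0.3  ] [ 0.698 -0.296  0.301] [0.9  0.38 0.4 ] 7384
side 0.4 [ 0.697 -0.3    0.4  ] [ 0.698 -0.297  0.402] [0.9  0.38 0.6 ] 15472
```

```bash
python3 -m crank '[[[0,0,-1.6],[4.6,-1.4,0],1],[[0,0,0],[4.6,-1.4,0],1],[[0,0,0],[4.6,-1.4,0],1],[[0,0,0],[4.6,-1.4,0],1],[[0,0,0],[4.6,-1.4,0],1],[[0,0,0],[4.6,-1.4,0],1],[[0,0,0],[4.6,-1.4,0],1],[[0,0,0],[4.6,-1.4,0],1]]'
python3 -m crank '[[[0,0,0],[4.6,-1.4,0],1],[[0,0,0],[4.6,-1.4,0],1],[[0,0,0],[4.6,-1.4,0],1],[[0,0,0],[4.6,-1.4,0],1],[[0,0,0],[4.6,-1.4,0],1],[[0,0,0],[4.6,-1.4,0],1],[[0,0,0],[4.6,-1.4,0],1],[[0,0,0],[0,0,0],1]]'
python3 - <<'E'
from plant import r
import pickle,cv2
s=r.get_state();w=r.capture("wrist");pickle.dump((s,w),open("w1.pkl","wb"));print(s["tcp_pos"],s["eef_rot"])
cv2.imwrite("pics/w1.png",w["color"][:,:,::-1])
E
```

```text
time_s: 1.75
tcp_pos: [0.3496, 0.2906, 0.2516]
eef_rot: [-180.0, 0.0, -83.1]
contact_force: [2.0, 0.5, 0.8]
gripper_width: 0.0004
gripper_force: 0.0
time_s: 2.55
tcp_pos: [0.485, -0.0205, 0.251]
eef_rot: [179.9, -0.1, -83.5]
contact_force: [-0.3, 1.4, -0.7]
gripper_width: 0.0002
gripper_force: 0.0
[ 0.4849915  -0.02050151  0.25103353] [ 1.79934436e+02 -5.36220074e-02 -8.35088377e+01]
```

View pics/w1.png

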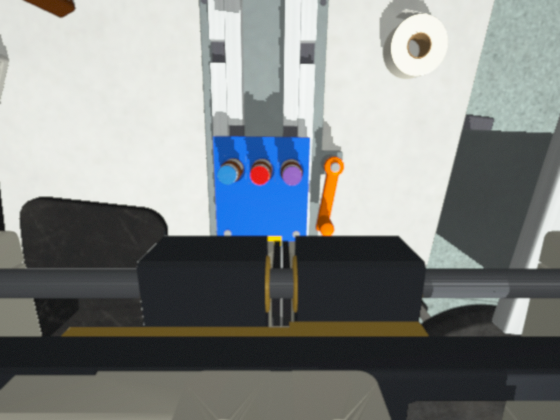

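The wrist view shows the front notches at (219,50) and (306,50), the carrier's front edge at row 137 (columns 214–309), the keeper pivot at (335,166) and the post at about (326,228).

```bash
cat >> h.py <<'E'
from scipy.spatial.transform import Rotation as Ro
def wT(s,w):
    M=np.eye(4);M[:3,:3]=Ro.from_euler("xyz",s["eef_rot"],degrees=True).as_matrix();M[:3,3]=s["tcp_pos"];return M@w["hand_eye"]
E
python3 - <<'E'
import pickle;from h import *
s,w=pickle.load(open("w1.pkl","rb"));T=wT(s,w);K=w["intrinsics"];g=cv2.cvtColor(w["color"],cv2.COLOR_RGB2GRAY)
pt=[]
for x0,x1 in((210,228),(298,314)):
    _,b=cv2.threshold(g[35:65,x0:x1],0,255,cv2.THRESH_BINARY_INV|cv2.THRESH_OTSU)
    n,l,st,ce=cv2.connectedComponentsWithStats(b);i=1+np.argmax(st[1:,4]);pt.append(ce[i]+[x0,35]);print(st[i],pt[-1])
n=onplane(K,T,pt,.03);a=np.arctan2(*(n[0]-n[1])[1::-1])-np.pi/2
print("notches",n.round(4),np.degrees(a))
m=mask(w,(105,120,60),(125,255,255));m[:125]=0;m[240:]=0;m[:,:205]=0;m[:,320:]=0
L=[(u,np.where(m[:236,u])[0].min()) for u in range(220,305,4)]
P=onplane(K,T,L,.05);k=np.polyfit(P[:,0],P[:,1],1);print("front edge ang",np.degrees(np.arctan(k[0])))
a=np.radians(np.degrees(np.arctan(k[0]))-90) if 0 else a
u=np.array([np.cos(a),np.sin(a)]);v=np.array([-u[1],u[0]])
seat=n[:,:2].mean(0)-.042*u;print("seat",seat)
D=lambda p:(np.array([(p[:,:2]-seat)@u,(p[:,:2]-seat)@v]).T*1000).round(1)
print("carrier front",D(P)[::6].tolist())
E=[np.where(m[r])[0][[0,-1]] for r in(150,200,215)]
print("sides",[D(onplane(K,T,[[e[0],r],[e[1]+1,r]],.05)).tolist() for e,r in zip(E,(150,200,215))])
print("pivot",D(onplane(K,T,[[335,166]],.043)).tolist(),"post",D(onplane(K,T,[[326,228]],.073)).tolist())
M=mask(w,(5,150,120),(18,255,255));M[:150]=0;M[240:]=0;M[:,:315]=0;M[:,350:]=0
print([(r,np.where(M[r])[0][[0,-1]].tolist()) for r in range(155,240,4) if M[r].any()])
E
```

```text
[  0   6  16  22 337] [217.16913947  51.69732938]
[  2   8  14  21 288] [306.63541667  53.15625   ]
notches [[ 0.5643 -0.151   0.03  ]
 [ 0.4736 -0.1601  0.03  ]] -84.29347231790896
front edge ang 5.94413351999635
seat [ 0.51478697 -0.11374362]
carrier front [[-41.9, 41.9], [-40.5, 17.3], [-40.1, -7.3], [-40.8, -31.9]]
sides [[[-55.1, 49.7], [-53.7, -49.9]], [[-108.5, 49.7], [-107.1, -50.8]], [[-125.4, 49.3], [-124.0, -50.4]]]
pivot [[-70.8, -79.0]] post [[-130.9, -68.4]]
[(159, [327, 340]), (163, [325, 342]), (167, [324, 343]), (171, [326, 341]), (175, [327, 338]), (179, [326, 337]), (183, [325, 336]), (187, [324, 335]), (191, [324, 334]), (195, [323, 333]), (199, [322, 333]), (203, [321, 332]), (207, [320, 331]), (211, [319, 330]), (215, [319, 329]), (219, [318, 329]), (223, [317, 331]), (227, [316, 333]), (231, [321, 333]), (235, [323, 330])]
```

```bash
python3 -m crank '[[[0,0,0.7],[-3.2,-0.7,0],1],[[0,0,0],[-3.2,-0.7,0],1],[[0,0,0],[-3.1,-0.6,0],1],[[0,0,0],[0,0,4.5],1],[[0,0,0],[0,0,4.5],1],[[0,0,0],[0,0,4],1],[[0,0,0],[0,0,3],1],[[0,0,0],[0,0,0],1]]'
python3 -m crank '[[[0,0,0],[0,0,1.8],1],[[0,0,0],[0,0,1],1],[[0,0,0],[0,0,0],1]]'
cat >> h.py <<'E'
A=np.radians(-84.15);U=np.array([np.cos(A),np.sin(A)]);V=np.array([-U[1],U[0]]);S=np.array([.5146,-.1136])
def dk(p): q=np.atleast_2d(p)[:,:2]-S; return np.c_[q@U,q@V]*1000
E
python3 - <<'E'
from plant import r
from h import *
s=r.get_state();print(dk(s["tcp_pos"]).round(1),s["tcp_pos"][2],s["eef_rot"])
c=r.capture("side");cv2.imwrite("pics/s1.png",cv2.resize(c["color"][180:350,180:360,::-1],None,fx=3.5,fy=3.5,interpolation=2))
E
```

```text
time_s: 3.4
tcp_pos: [0.4906, 0.0804, 0.088]
eef_rot: [179.6, -0.2, -83.9]
contact_force: [-1.1, -0.7, 0.4]
gripper_width: 0.0009
gripper_force: 0.0
time_s: 3.7
tcp_pos: [0.4934, 0.081, 0.0636]
eef_rot: [180.0, -0.0, -84.0]
contact_force: [-0.2, -0.2, -0.7]
gripper_width: 0.0004
gripper_force: 0.0
[[-195.8   -1.3]] 0.06361830969911489 [ 1.79954168e+02 -1.84404466e-02 -8.39750680e+01]
```

View pics/s1.png

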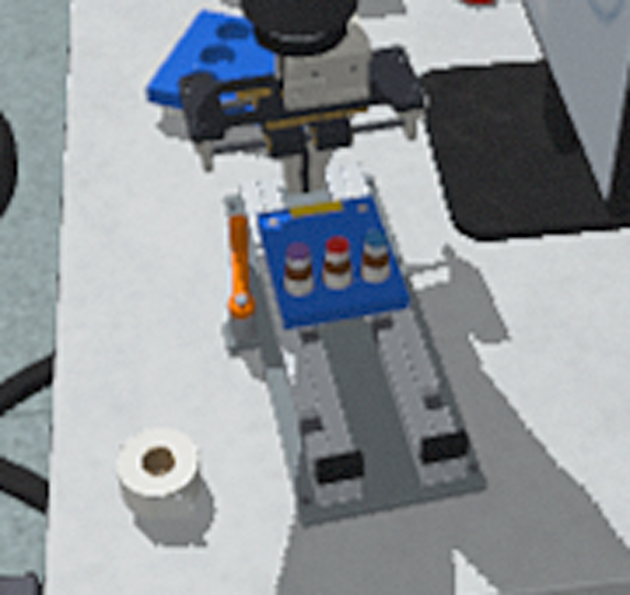

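The fingertips stand behind the yellow mark, about 25 mm from the face and above the rails. Pushing now.

```bash
python3 -m crank '[[[0,0,0],[0.6,-0.1,0],1],[[0,0,0],[0.6,0,0],1],[[0,0,0],[0.5,0,0],1],[[0,0,0],[0.3,0,0],1],[[0,0,0],[0.3,0,0],1],[[0,0,0],[0.3,0,0],1],[[0,0,0],[0.3,0,0],1],[[0,0,0],[0.3,0,0],1]]'
python3 -m crank '[[[0,0,0],[0.4,0,0],1],[[0,0,0],[0.4,0,0],1],[[0,0,0],[0.4,0,0],1],[[0,0,0],[0.4,0,0],1],[[0,0,0],[0.4,0,0],1],[[0,0,0],[0.4,0,0],1],[[0,0,0],[0.4,0,0],1],[[0,0,0],[0.4,0,0],1]]'
python3 - <<'E'
from plant import r
from h import *
s=r.get_state();print(dk(s["tcp_pos"]).round(1),s["tcp_pos"][2],s["contact_force"])
E
```

```text
time_s: 4.55
tcp_pos: [0.4984, 0.0493, 0.0637]
eef_rot: [-179.9, 0.0, -84.0]
contact_force: [-0.4, 5.5, 1.3]
gripper_width: 0.0004
gripper_force: 2.3
time_s: 5.35
tcp_pos: [0.5016, 0.017, 0.0637]
eef_rot: [-180.0, 0.0, -84.0]
contact_force: [-0.5, 5.2, 2.3]
gripper_width: 0.0006
gripper_force: 2.7
[[-131.3    0.4]] 0.06369852597832183 [-0.45159047  5.22867163  2.2881798 ]
```

```bash
python3 -m crank '[[[0,0,0],[0.4,0,0],1],[[0,0,0],[0.4,0,0],1],[[0,0,0],[0.4,0,0],1],[[0,0,0],[0.4,0,0],1],[[0,0,0],[0.4,0,0],1],[[0,0,0],[0.4,0,0],1],[[0,0,0],[0.4,0,0],1],[[0,0,0],[0.4,0,0],1]]'
python3 -m crank '[[[0,0,0],[0.3,0,0],1],[[0,0,0],[0.3,0,0],1],[[0,0,0],[0.3,0,0],1],[[0,0,0],[0.2,0,0],1],[[0,0,0],[0.2,0,0],1],[[0,0,0],[0.2,0,0],1],[[0,0,0],[0.2,0,0],1],[[0,0,0],[0.2,0,0],1]]'
python3 - <<'E'
from plant import r
from h import *
s=r.get_state();print(dk(s["tcp_pos"]).round(1),s["tcp_pos"][2],s["contact_force"])
c=r.capture("side");p=cloud(c,c["world_from_camera"]);m=mask(c,(105,120,60),(125,255,255))&(p[...,2]>.03)&(p[...,2]<.06)
q=p[m];d=dk(q);k=(abs(d[:,1])<48)&(d[:,0]<40)&(d[:,0]>-160);print("z top",np.percentile(q[k,2],[10,50,90]),np.percentile(d[k,0],[1,99]))
E
```

```text
time_s: 6.15
tcp_pos: [0.5048, -0.0148, 0.0637]
eef_rot: [-180.0, 0.0, -84.0]
contact_force: [-0.2, 6.5, 2.9]
gripper_width: 0.0002
gripper_force: 2.8
time_s: 6.95
tcp_pos: [0.5067, -0.0336, 0.0637]
eef_rot: [-180.0, 0.0, -84.0]
contact_force: [-1.2, 5.9, 3.9]
gripper_width: 0.0005
gripper_force: 2.9
[[-80.4   0.3]] 0.06371589571645317 [-1.24657481  5.89373576  3.86390914]
z top [0.04739226 0.04913537 0.05099168] [-65.55701197  38.91394715]
```

Still riding high (top at 49 mm). About 11 mm to go, in small steps.

```bash
python3 -m crank '[[[0,0,0],[0.15,0,0],1],[[0,0,0],[0.15,0,0],1],[[0,0,0],[0.15,0,0],1],[[0,0,0],[0.15,0,0],1],[[0,0,0],[0.1,0,0],1],[[0,0,0],[0.1,0,0],1]]'
cat > chk.py <<'E'
from plant import r
from h import *
s=r.get_state();print(dk(s["tcp_pos"]).round(1),s["tcp_pos"][2],s["contact_force"].round(1))
c=r.capture("side");p=cloud(c,c["world_from_camera"]);m=mask(c,(105,120,60),(125,255,255))&(p[...,2]>.03)&(p[...,2]<.06)
q=p[m];d=dk(q);k=(abs(d[:,1])<48)&(d[:,0]<80)&(d[:,0]>-160);print("z top",np.percentile(q[k,2],[10,50,90]),np.percentile(d[k,0],[1,99]))
E
python3 chk.py
```

```text
time_s: 7.6
tcp_pos: [0.5072, -0.0418, 0.0635]
eef_rot: [180.0, -0.0, -84.0]
contact_force: [0.0, 3.2, -2.7]
gripper_width: 0.0009
gripper_force: 1.3
[[-72.2  -0.1]] 0.063495671409261 [ 0.   3.2 -2.7]
z top [0.04152837 0.04575994 0.04894947] [-56.90991444  60.13924447]
```

```bash
cat >> chk.py <<'E'
X=np.c_[d[k],np.ones(k.sum())]
for _ in range(3):
    co=np.linalg.lstsq(X,q[k,2]*1000,rcond=None)[0];
f=lambda x,y:round(co@[x,y,1],1);print("z rear/front/left/right",f(-60,0),f(60,0),f(0,50),f(0,-50))
E
python3 chk.py
```

```text
[[-71.9  -0.4]] 0.06334879303970974 [-0.5  0.3  0. ]
z top [0.03936173 0.0430224  0.04493125] [-55.58621921  60.6111499 ]
z rear/front/left/right 44.2 41.0 42.6 42.7
```

```bash
python3 -m crank '[[[0,0,0],[-0.5,0,0],1],[[0,0,0],[-2,0,0],1],[[0,0,0],[-2,0,-0.5],1],[[0,0,0],[0,0,-3],1],[[0,0,0],[0,0,-4.5],1],[[0,0,0],[0,0,-4.5],1],[[0,0,0],[0,0,-3],1],[[0,0,0],[0,0,0],1]]'
python3 - <<'E'
from plant import r
from h import *
import pickle
s=r.get_state();w=r.capture("wrist");pickle.dump((s,w),open("w2.pkl","wb"));print(dk(s["tcp_pos"]),s["tcp_pos"],s["eef_rot"])
T=wT(s,w);p=cloud(w,T);d=dk(p.reshape(-1,3)).reshape(p.shape[:2]+(2,));m=mask(w,(105,120,60),(125,255,255))
for x0,x1 in((-50,-35),(-20,-5),(42,56)):
  for y0,y1 in((-45,-10),(10,45)):
    k=m&(d[...,0]>x0)&(d[...,0]<x1)&(d[...,1]>y0)&(d[...,1]<y1);print(x0,y0,np.round(np.nanmedian(p[k][:,2])*1000,1) if k.any() else None,k.sum())
k=m&(p[...,2]>.035)&(abs(d[...,1])<55);print(np.percentile(d[k],[.5,99.5],axis=0))
cv2.imwrite("pics/w2.png",w["color"][:,:,::-1])
E
```

```text
time_s: 8.5
tcp_pos: [0.5048, 0.0037, 0.2232]
eef_rot: [-179.6, 0.0, -84.0]
contact_force: [-0.3, -0.1, -0.7]
gripper_width: 0.0005
gripper_force: 0.0
[[-117.67660828    2.24115254]] [0.50483536 0.00369219 0.22321785] [-1.79559073e+02  4.47587702e-02 -8.40106670e+01]
-50 -45 43.6 534
-50 10 43.7 503
-20 -45 43.7 665
-20 10 43.6 682
42 -45 43.7 583
42 10 43.7 592
[[-59.54570865 -49.13640538]
 [ 53.50054759  49.48658993]]
```

View pics/w2.png

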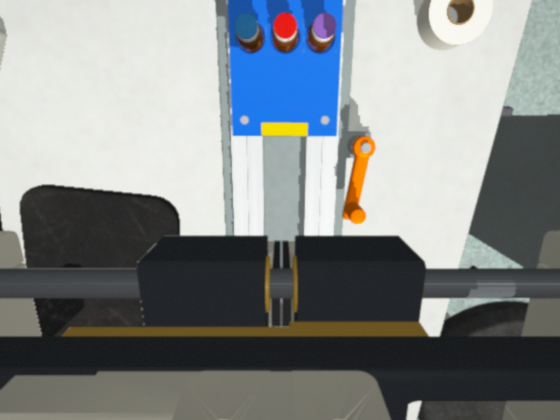

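Plate top is at 43.7 mm everywhere, so the carrier is seated flat, and all three vials are upright. The keeper pivot is at (364,147) and the post top at about (356,216).

```bash
python3 - <<'E'
import pickle;from h import *
from plant import r
s,w=pickle.load(open("w2.pkl","rb"));T=wT(s,w);K=w["intrinsics"]
print("pivot",dk(onplane(K,T,[[364,147]],.044)),"post",dk(onplane(K,T,[[356,216]],.073)))
# finger thickness at the tip seen from the side camera
s=r.get_state();print(s["joints"].round(1),dk(s["tcp_pos"]))
p=cloud(w,T);d=dk(p.reshape(-1,3)).reshape(p.shape[:2]+(2,))
M=mask(w,(5,150,120),(18,255,255))&(p[...,2]>.05)&(p[...,2]<.09);k=M&(d[...,0]<-110);print("post cloud",np.nanmedian(d[k],axis=0),np.nanmax(p[k][:,2]),k.sum())
c=r.capture("side");p=cloud(c,c["world_from_camera"]).reshape(-1,3);t=s["tcp_pos"];R=Ro.from_euler("xyz",s["eef_rot"],degrees=True).as_matrix();q=(p-t)@R*1000
for z in(-40,-30,-20,-10,0,10,18,24):
    k=(abs(q[:,2]-z)<3)&(abs(q[:,0])<40)&(abs(q[:,1])<100)
    if k.any():print(z,k.sum(),np.nanmin(q[k,:2],0).round(0),np.nanmax(q[k,:2],0).round(0))
E
```

```text
pivot [[-71.27359355 -77.15445933]] post [[-132.09562618  -67.09656953]]
[ 22.8   5.5 -23.3   0.  -60.9 -16.9] [[-117.63307759    0.94186866]]
post cloud [-129.70809568  -66.29080836] 0.07434172167712516 281
-40 9 [-13. -86.] [39. 82.]
-30 6 [ 8. -8.] [12. -3.]
-20 31 [  6. -18.] [13. 21.]
-10 27 [  6. -16.] [15. 18.]
0 24 [ -1. -16.] [13. 19.]
10 24 [-11. -13.] [11. 17.]
18 25 [-12. -13.] [13. 17.]
24 9 [  8. -13.] [11. 14.]
```

```bash
python3 -m crank '[[[0,0,-7.5],[0,0,0],1],[[0,0,-7.5],[0,0,0],1],[[0,0,-7.5],[0,0,0],1],[[0,0,-7.5],[0,0,0],1],[[0,0,-7.5],[0,0,0],1],[[0,0,-7.5],[0,0,0],1],[[0,0,0],[-3,1,0],1],[[0,0,0],[-3,1,0],1]]'
python3 -m crank '[[[0,0,0],[-2.9,0.9,0],1],[[0,0,0],[0,0,3],1],[[0,0,0],[0,0,3],1],[[0,0,0],[0,0,3],1],[[0,0,0],[0,0,2],1],[[0,0,0],[0,0,0],1]]'
python3 - <<'E'
from plant import r
from h import *
s=r.get_state();print(dk(s["tcp_pos"]).round(1),s["tcp_pos"],s["eef_rot"],s["joints"].round(0))
E
```

```text
time_s: 9.4
tcp_pos: [0.4421, 0.0251, 0.2163]
eef_rot: [179.8, 0.1, -39.1]
contact_force: [-0.1, 0.9, 0.3]
gripper_width: 0.0006
gripper_force: 0.0
time_s: 10.0
tcp_pos: [0.4126, 0.0353, 0.1052]
eef_rot: [179.6, 0.2, -39.1]
contact_force: [-1.2, -0.9, 0.5]
gripper_width: 0.0005
gripper_force: 0.0
[[-158.5  -86.3]] [0.41256353 0.03527217 0.10518446] [ 1.79565162e+02  1.78211206e-01 -3.90854137e+01] [ 32.   5. -42.  -0. -43.  18.]
```

```bash
python3 -m crank '[[[0,0,0],[0,0,1.5],1],[[0,0,0],[0,0,1.5],1],[[0,0,0],[0.7,0.5,0],1],[[0,0,0],[0.5,0,0],1],[[0,0,0],[0.3,0,0],1],[[0,0,0],[0.64,-0.4,0],1],[[0,0,0],[0.69,-0.32,0],1],[[0,0,0],[0,0,0],1]]'
python3 - <<'E'
from plant import r
from h import *
s=r.get_state();print(dk(s["tcp_pos"]).round(1),s["tcp_pos"],s["contact_force"])
c=r.capture("side");cv2.imwrite("pics/s2.png",cv2.resize(c["color"][180:350,180:360,::-1],None,fx=3.5,fy=3.5,interpolation=2))
E
```

```text
time_s: 10.8
tcp_pos: [0.4403, 0.0208, 0.0789]
eef_rot: [-179.9, -0.0, -39.1]
contact_force: [0.1, -0.4, 0.3]
gripper_width: 0.0006
gripper_force: 0.0
[[-141.2  -60.3]] [0.4402544  0.02076704 0.07893871] [ 0.06474835 -0.36625876  0.2590262 ]
```

View pics/s2.png

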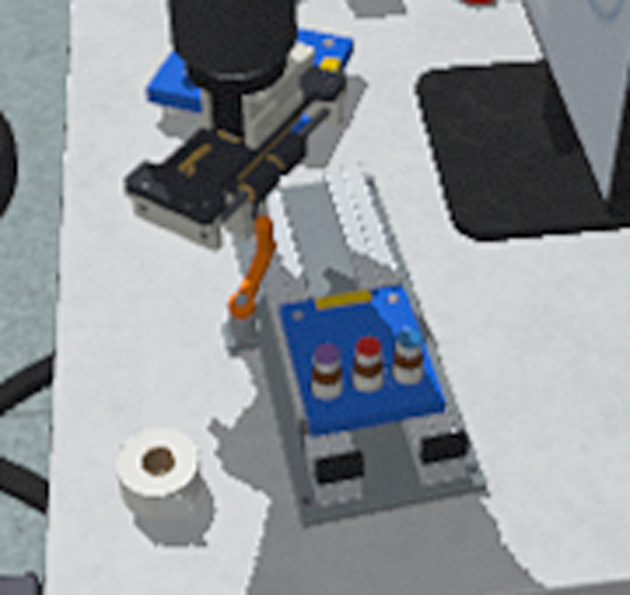

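The post is on the fingertip face and the keeper is already swinging. The carrier and vials are undisturbed. Continuing the arc.

```bash
python3 -m crank '[[[0,0,0],[0.72,-0.15,0],1],[[0,0,0],[0.74,-0.1,0],1],[[0,0,0],[0.76,-0.05,0],1],[[0,0,0],[0.76,0.04,0],1],[[0,0,0],[0.75,0.13,0],1],[[0,0,0],[0.72,0.22,0],1],[[0,0,0],[0.69,0.31,0],1],[[0,0,0],[0,0,0],1]]'
python3 - <<'E'
from plant import r
from h import *
s=r.get_state();print(dk(s["tcp_pos"]).round(1),s["tcp_pos"],s["contact_force"].round(1))
c=r.capture("side");p=cloud(c,c["world_from_camera"]);d=dk(p.reshape(-1,3)).reshape(p.shape[:2]+(2,))
M=mask(c,(5,150,120),(18,255,255))&(d[...,0]>-150)&(d[...,0]<-50)&(abs(d[...,1])<100)
for a,b in((.035,.046),(.06,.08)):
    k=M&(p[...,2]>a)&(p[...,2]<b);print(a,k.sum(),np.percentile(d[k],[5,50,95],axis=0).round(0).tolist() if k.any() else 0)
E
```

```text
time_s: 11.65
tcp_pos: [0.4764, -0.0157, 0.0785]
eef_rot: [180.0, -0.0, -39.1]
contact_force: [0.8, -0.6, 0.5]
gripper_width: 0.0003
gripper_force: 0.0
[[-101.3  -28. ]] [ 0.47644397 -0.0156769   0.07846441] [ 0.8 -0.6  0.5]
0.035 103 [[-81.0, -84.0], [-74.0, -50.0], [-61.0, -10.0]]
0.06 24 [[-85.0, -23.0], [-80.0, -18.0], [-77.0, -12.0]]
```

```bash
python3 -m crank '[[[0,0,0],[0.25,0.25,0],1],[[0,0,0],[0.25,0.25,0],1],[[0,0,0],[0.25,0.25,0],1],[[0,0,0],[0.25,0.2,0],1],[[0,0,0],[0.2,0.1,0],1],[[0,0,0],[0.1,0.1,0],1],[[0,0,0],[0,0,0],1]]'
python3 - <<'E'
from plant import r
from h import *
s=r.get_state();print(dk(s["tcp_pos"]).round(1),s["tcp_pos"],s["contact_force"].round(1))
c=r.capture("side");p=cloud(c,c["world_from_camera"]);d=dk(p.reshape(-1,3)).reshape(p.shape[:2]+(2,))
M=mask(c,(5,150,120),(18,255,255))&(d[...,0]>-150)&(d[...,0]<-50)&(abs(d[...,1])<100)
for a,b in((.035,.046),(.06,.08)):
    k=M&(p[...,2]>a)&(p[...,2]<b);print(a,k.sum(),np.percentile(d[k],[5,50,95],axis=0).round(0).tolist() if k.any() else 0)
cv2.imwrite("pics/s3.png",cv2.resize(c["color"][180:350,180:360,::-1],None,fx=3.5,fy=3.5,interpolation=2))
E
```

```text
time_s: 12.4
tcp_pos: [0.4787, -0.0322, 0.0784]
eef_rot: [180.0, 0.0, -39.1]
contact_force: [-1.6, 0.1, -0.1]
gripper_width: 0.0007
gripper_force: 0.9
[[-84.7 -27.4]] [ 0.47868225 -0.0321758   0.07844949] [-1.6  0.1 -0.1]
0.035 84 [[-74.0, -84.0], [-66.0, -56.0], [-61.0, -10.0]]
0.06 29 [[-73.0, -23.0], [-66.0, -18.0], [-62.0, -12.0]]
```

View pics/s3.png

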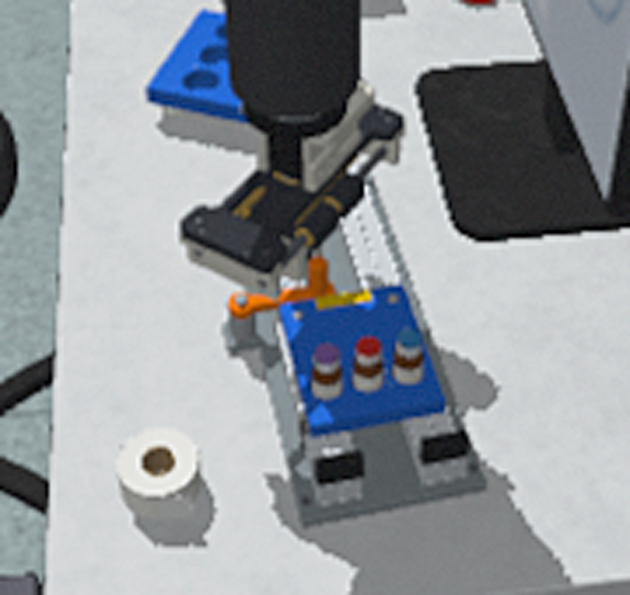

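The keeper lies across the rails. I press a little further in dock +x to confirm the stop.

```bash
python3 -m crank '[[[0,0,0],[0.1,0.1,0],1],[[0,0,0],[0.1,0.1,0],1],[[0,0,0],[0,0,0],1]]'; python3 chk.py | head -1
python3 -m crank '[[[0,0,0],[0.1,0.1,0],1],[[0,0,0],[0,0,0],1]]'; python3 chk.py | head -1
```

```text
time_s: 12.75
tcp_pos: [0.479, -0.0335, 0.0784]
eef_rot: [-179.9, 0.1, -39.1]
contact_force: [-5.7, 12.1, 2.3]
gripper_width: 0.0002
gripper_force: 5.9
[[-83.3 -27.3]] 0.07840852799401507 [-5.7 12.1  2.3]
time_s: 13.0
tcp_pos: [0.4791, -0.0339, 0.0784]
eef_rot: [-179.9, 0.1, -39.1]
contact_force: [-8.1, 19.3, 3.6]
gripper_width: 0.0008
gripper_force: 9.3
[[-82.9 -27.2]] 0.07839753921584777 [-8.1 19.3  3.6]
```

Firm stop: 19 N for under 1 mm of motion. I back off along -x of the tool, rise and look.

```bash
python3 -m crank '[[[0,0,0],[-0.5,-0.3,0],1],[[0,0,0],[-1,-0.5,0],1],[[0,0,0],[-2,-1,0],1],[[0,0,0],[0,0,-4],1],[[0,0,0],[0,0,-4.5],1],[[0,0,0],[0,0,-4.5],1],[[0,0,0],[0,0,-2],1],[[0,0,0],[0,0,0],1]]'
python3 - <<'E'
from plant import r
from h import *
s=r.get_state();w=r.capture("wrist");T=wT(s,w);p=cloud(w,T);d=dk(p.reshape(-1,3)).reshape(p.shape[:2]+(2,));m=mask(w,(105,120,60),(125,255,255))
for x0,x1 in((-50,-35),(42,56)):
  for y0,y1 in((-45,-10),(10,45)):
    k=m&(d[...,0]>x0)&(d[...,0]<x1)&(d[...,1]>y0)&(d[...,1]<y1);print(x0,y0,np.round(np.nanmedian(p[k][:,2])*1000,1) if k.any() else None)
M=mask(w,(5,150,120),(18,255,255))&(d[...,0]>-150)&(d[...,0]<-40)&(abs(d[...,1])<100)&(p[...,2]>.037)&(p[...,2]<.047)
k=M&(d[...,1]>-68)&(d[...,1]<-28);q=d[k];f=np.polyfit(q[:,1],q[:,0],1);print("arm slope deg",np.degrees(np.arctan(f[0])),"x at",np.median(q[:,0]),k.sum())
cv2.imwrite("pics/w3.png",w["color"][:,:,::-1]);print(dk(s["tcp_pos"]),s["tcp_pos"])
E
```

```text
time_s: 13.85
tcp_pos: [0.4654, 0.0006, 0.2323]
eef_rot: [-179.7, -0.3, -39.0]
contact_force: [1.1, -0.4, -0.3]
gripper_width: 0.0006
gripper_force: 0.0
-50 -45 43.7
-50 10 43.7
42 -45 43.6
42 10 43.6
arm slope deg 0.9748806365618489 x at -71.58544724124755 496
[[-118.6212787   -37.27686716]] [0.46542686 0.00060409 0.23229895]
```

View pics/w3.png

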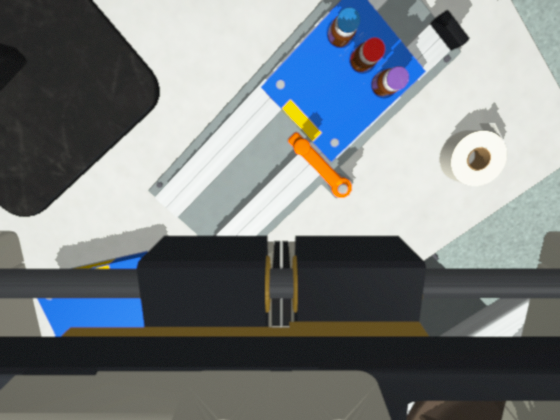

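The keeper lies straight across behind the carrier, with the post at (296,140) and the pivot at (343,188). The carrier is flat at 43.7 mm, the vials are standing, and the tool is well clear above. Handing in.

```bash
python3 -c "
from plant import r
print(r.close_job())"
```

```text
the job is handed in; nothing more can be done
None
```

The carrier is seated flat in the notches, the keeper is firmly against its stop across the rails, the vials are still standing in their pockets, the arm is clear of everything, and the job is handed in at about 14 s.

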